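# Tighten the deep clamp nut to hold the painted tile

## Task

Take the orange-handled socket key out of its wooden stand, lower it into the deep bore of the green clamp until its socket has fully dropped over the hidden nut at the bottom, and turn it clockwise until the red jaw grips the tile against the fence and you feel about 0.2 N m: much more may break the tile. Then let go and leave the key standing on the nut. Touch neither jaw nor tile with the hand, lean only gently on the nut and the bore, and do not disturb the things around.

Things in the scene. Friction and masses are not known exactly. Their poses are not given: they have to be found in the camera images.
- clamp: Bench clamp fixed to the table. Origin: on the table under the bore's axis; +x runs from the green column along the bed to the fence, z up. Column 80 x 80 mm, top 105 mm above the table, with an upright bore in its middle. Bed 120 mm wide, its top 12 mm above the table. The fence is bolted on its far end. Turning the nut moves the jaw towards the fence.
- bore_mouth (a point): Centre of the bore's mouth, 105 mm above the table. Round bore, 44 mm diameter, 85 mm deep, with a 3 mm chamfer at the mouth; the floor is 20 mm above the table. The nut is centred on the bore. The key must lean on bore or nut with less than 35 N. Axes as the clamp's.
- nut_place (a point): Centre of the bore's floor, where the square nut sits: 20 x 20 x 16 mm plus a 4.5 mm cone on top that centres the socket; its rotation is random. Clockwise from above closes the jaw, 5 mm per rad. The nut's own friction is 0.1 N m; jaw force adds 0.005 N m per newton. Friction holds: a hand at rest may feel up to 0.2 N m less than while turning. Let go, it springs back to 20 N at most.
- fence: Aluminium fence bolted across the end of the clamp's bed (place varies by a few mm), 18 x 120 x 34 mm. Origin: on the bed, at the middle of the lower edge of its inner face, which looks towards the jaw; axes as the clamp's.
- jaw: Face of the clamp's red jaw, 7 x 70 x 24 mm, rubber in front, backed by springs of 25 N per mm on the red jaw block behind it (26 mm long), which only the nut drives along the clamp's +x; the nut needs about 0.6 to 1.3 rad until it bites. Origin: middle of the lower edge of the front (rubber) side, 14 mm above the table.
- tile: Painted white ceramic tile, 100 x 100 x 12 mm, 0.25 kg, lying loose on the clamp's bed between jaw and fence. Origin: centre of its underside. It breaks when the jaw presses with more than 85 N.
- key: Socket key, 168 mm long, about 0.3 kg, standing in the stand, socket down. Origin: centre of the socket's rim (lower end), z up along the shaft (16 mm diameter). Orange flat grip on top: 60 mm along the key's x, 14 mm thick along its y, from 132 to 168 mm above the origin.
- key_socket (a point): Centre of the rim of the key's socket (the key's origin and axes). Square inside, 22.4 mm wide, 22 mm deep, flats square to x and y: it fits the nut every quarter turn, with about 0.13 rad of play either way; 39 mm across outside. Its rim is 20 mm above the table when fully on the nut, 36 mm when resting unfitted on the nut's top.
- stand: Wooden stand fixed to the table, 70 x 70 x 60 mm high, with an upright 44 mm hole whose floor is 10 mm above the table. Origin: centre of its underside. The key stands in the hole.
- brush_jar: Terracotta jar with brushes, bystander: 72 mm diameter, 180 mm high. Origin: centre of its underside.
- glaze_pot: Small lidded pot, bystander: 56 mm diameter, 60 mm high. Origin: centre of its underside.
- water_cup: White mug, bystander: 70 mm diameter, 80 mm high. Origin: centre of its underside.
There are look-alikes about, which are no part of the job. Of the things shaped like the key, the bare steel one is meant. There is more than one size of the tile; the job needs the largest.

How it is judged:
By the outcome, as a careful person would: the job done as asked, in the order asked, and still so for the second after the job is handed in, with the robot touching nothing.
It also fails if it takes over 72 s, if anything falls off the work surface, if the arm or the gripper's body presses on something with over 40 N, if the wrist force passes 120 N, or if a joint passes its speed limit or range.

## Robot

A 6-joint arm with a two-finger parallel gripper is mounted at the origin on the work surface. World frame = base frame: x ahead of the robot, y to its left, z up, the work surface at z = 0. Lengths are in mm, angles in rad, forces in N, time in s.
With the tool pointing down it reaches from about 350 to 875 mm from the base axis. Payload 4.2 kg.
Tool frame: the origin (TCP) lies midway between the tips of the shut fingers; the grasp point (between the pads) lies 19 mm behind it (arm.tcp_to_grasp is the distance from the TCP to the grasp point, in mm); z points along the fingers, y is the line along which they close (so a half turn about z gives the same grasp; the last joint's range is limited). The gripper opens to 85 mm and grips with 20 to 120 N. Pads are 22 mm wide; open, the fingers measure 114 mm over their backs; the gripper's body (76 mm by 85 mm) begins 54 mm behind the grasp point. The pads swing forward as they close: fully open they stand 13 mm farther back than shut.
Start: joints at [1.439, 0.385, 0.008, 0, -1.194, -0.259], TCP at [238.047, 577.869, 231.312] pointing down, gripper open.
Joint ranges: [-3.14, 3.14], [-1.21, 2.06], [-1.07, 1.41], [-3.16, 2.05], [-2.99, -0.16], [-3.1, 3.1]. Speed limits (rad/s): [2.79, 2.79, 3.14, 3.14, 3.14, 3.14].

## Interface

Orientations are given as a unit quaternion [x, y, z, w].
In Python, from bench import arm gives the robot as it stands.
- The arm moves only by the tool arm_command, never from a script. Its argument "rows" is a list of rows, each a list of 2 entries, a list of its own where there are three numbers: the shift along the tool's x, y, z as a fraction of full scale, then the turn, a rotation vector about the tool's x, y, z as a fraction of full scale. In form: [[[x, y, z], [wx, wy, wz]], ...]. A call has 1 to 5 rows; each row is the pose to reach, as a shift and turn from the pose commanded when the call began, along the tool's axes at that moment, turning the shorter way round; what a row does not reach only later rows make up. Full scale, the value 1, is 0.25 m for a shift and 180 degrees for a turn. A row lasts 1/10 s, in which the tool goes at most 50 mm and 8.59 degrees, less where a joint would pass 70% of its speed; a pose out of reach is approached as far as the arm can. A call with a number of a shift or a turn outside -1 to 1 is refused whole. A call with a gripper value outside its range is refused whole. "grip" is the opening, from 0 (shut) to 1 (fully open), set as the call begins (left out, the last holds). The fingers move at their own pace and stop on an object; the grip force is fixed at half the most. Time passes only in rows, so rows that repeat a pose let the fingers close. It gives the time, the measured TCP pose, the force, the opening and the grip force at its end, in the units of the state.
- arm.read_state(): the state, without advancing time (a new reading comes with each control period).
- arm.get_image(name): name is "scene" or "side" or "wrist"; returns (picture, depth): 420x560x3 uint8, blue, green, red; 420x560 float32, mm along the optical axis (not along the pixel's ray), 0 where there is no reading.
- arm.camera_info(name): a dict with "fx", "fy", "cx", "cy" (pixels), "extrinsics" (4x4, takes a point from camera to world coordinates). Camera axes: x right, y down, z forward; pixel columns grow to the right and rows downward; lengths in mm; the calibration is good to about 2 mm. A picture is of the moment at which its call begins: read the wrist's pose just before it. camera_info takes no time and is no camera call; for the wrist camera it gives the pose at the moment of the call.
- arm.job_done(): hands the job in; it is judged then, once.
Trained networks look in the newest picture that a camera, given by its name, has taken for a name from the list of things; names that differ only in an ending like _2 or _b are one class to them, and where a whole thing is asked for, a point or a joint stands for the part that bears it (a point fixed in the world has none). Each returns a list of dicts, best first, with "score" (0 to 1); they miss things now and then, are a little off and sometimes report something else, mostly with a low value. They report only what shows in the picture. A call takes as long as a camera call. They do not tell look-alikes from the thing itself.
- arm.spot_in(camera, query): "position" ([column, row] in pixels, amid what is visible of it).
The state is a dict: "clock": time; "joints": joint angles; "joint_vel": joint speeds; "joint_efforts": joint torques, N m; "position": TCP position; "ee_rot": TCP orientation; "contact_force": force on the tool from outside, world axes, zero at the start; "wrist_torque": the same for the moment, N m; "gripper_width": finger opening in mm; "grasp_force": force on a finger pad.
Only numpy, scipy, OpenCV 4.12 (cv2) and the standard library are available. Lean on these libraries where they do the work, as an engineer would, in place of code of your own. Each camera call takes 0.05 s, during which the arm holds its last target. There are 200 camera calls.

## Working session

There is one attempt and no reset: what is moved stays moved. The work goes in short steps, Python scripts to look and compute and a tool call to move; the robot and the scene stay as the last step left them, time stands still between calls to the robot, and variables do not carry over. Pictures are saved under pics/ and viewed, at most 10 in all, crops included, and the job is handed in when it is done.

Besides the shell and the picture viewer there is one more tool, called after "Emit:" by a JSON object that holds its "fn" and its "kwargs", one argument or row to a line. arm_command: Moves the arm, as the interface text tells. Shift numbers are shares of 0.25 m and turn numbers shares of 180 degrees, none past 1 either way. Its arguments: {"type":"object","properties":{"rows":{"type":"array","items":{"type":"array"}},"grip":{"type":"number"}},"required":["rows"]}

```bash
mkdir -p pics; ls; cat > h.py <<'E'
import numpy as np, cv2
from bench import arm
def px2w(cam,u,v,d,info=None):
    i=info or arm.camera_info(cam); E=np.array(i["extrinsics"])
    p=np.array([(u-i["cx"])/i["fx"]*d,(v-i["cy"])/i["fy"]*d,d,1]); return (E@p)[:3]
def cloud(cam,dep,info=None):
    i=info or arm.camera_info(cam); E=np.array(i["extrinsics"])
    v,u=np.mgrid[:dep.shape[0],:dep.shape[1]]
    p=np.stack([(u-i["cx"])/i["fx"]*dep,(v-i["cy"])/i["fy"]*dep,dep,np.ones_like(dep)],-1)
    return (p@E.T)[...,:3]
E
python3 - <<'E'
from h import *
for c in ("scene","side"):
    im,d=arm.get_image(c); cv2.imwrite(f"pics/{c}0.png",im); np.save(f"{c}0.npy",d)
    for q in ("key","stand","clamp","tile","fence","jaw","bore_mouth"):
        print(c,q,[(np.round(r["position"]).tolist(),round(r["score"],2),np.round(px2w(c,*r["position"],d[int(r["position"][1]),int(r["position"][0])])).tolist()) for r in arm.spot_in(c,q)[:4]])
print(arm.read_state())
E
```

```text
pics
scene key [([391.0, 208.0], 0.97, [536.0, 247.0, 148.0]), ([370.0, 240.0], 0.89, [642.0, 223.0, 132.0]), ([391.0, 179.0], 0.65, [414.0, 228.0, 151.0]), ([301.0, 220.0], 0.47, [499.0, 35.0, 35.0])]
scene stand [([393.0, 251.0], 0.9, [563.0, 269.0, 56.0])]
scene clamp [([300.0, 220.0], 0.75, [502.0, 33.0, 39.0])]
scene tile [([293.0, 244.0], 0.91, [586.0, 45.0, 25.0]), ([217.0, 289.0], 0.66, [769.0, -61.0, 11.0]), ([282.0, 317.0], 0.62, [788.0, 94.0, 9.0]), ([198.0, 203.0], 0.51, [579.0, -215.0, 78.0])]
scene fence [([283.0, 265.0], 0.62, [671.0, 51.0, 34.0])]
scene jaw [([296.0, 232.0], 0.74, [551.0, 39.0, 36.0])]
scene bore_mouth [([304.0, 217.0], 0.87, [500.0, 41.0, 48.0])]
side key [([264.0, 157.0], 0.77, [638.0, 219.0, 107.0]), ([200.0, 188.0], 0.75, [404.0, 236.0, 65.0]), ([232.0, 153.0], 0.62, [533.0, 247.0, 145.0])]
side stand [([234.0, 186.0], 0.77, [514.0, 210.0, 44.0])]
side clamp [([256.0, 221.0], 0.9, [461.0, -6.0, 73.0])]
side tile [([318.0, 187.0], 0.75, [774.0, 92.0, 8.0]), ([347.0, 214.0], 0.72, [760.0, -75.0, 11.0]), ([287.0, 210.0], 0.62, [603.0, 33.0, 24.0])]
side fence [([300.0, 199.0], 0.53, [654.0, 32.0, 46.0])]
side jaw []
side bore_mouth [([251.0, 221.0], 0.9, [442.0, -9.0, 83.0])]
{'clock': 0.8, 'joints': array([ 1.43853547e+00,  3.84688196e-01,  7.89391878e-03,  7.30946618e-06,
       -1.19400451e+00, -2.58611556e-01]), 'joint_vel': array([-0.00083698,  0.00065552, -0.00099115, -0.00052183,  0.0008011 ,
        0.00038606]), 'joint_efforts': array([ 1.98448774e-04, -3.92031062e+01,  1.88605803e+01,  4.19034272e+00,
       -3.08206427e-04, -9.30866776e-06]), 'position': array([238.08559467, 577.84917443, 231.31790946]), 'ee_rot': array([ 9.80963316e-01, -1.94193134e-01,  3.46936960e-06,  1.01526784e-06]), 'contact_force': array([-0.18079239,  0.34132371,  0.21479968]), 'wrist_torque': array([ 0.03661109,  0.01304405, -0.03522093]), 'grasp_force': 0.0, 'gripper_width': 85.13463285044955}
```

```bash
python3 - <<'E'
import cv2
a=cv2.imread("pics/scene0.png");b=cv2.imread("pics/side0.png")
cv2.imwrite("pics/a.png",cv2.resize(a[130:350,160:440],(764,600),interpolation=cv2.INTER_CUBIC))
E
```

```text
(no output)
```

View pics/scene0.png

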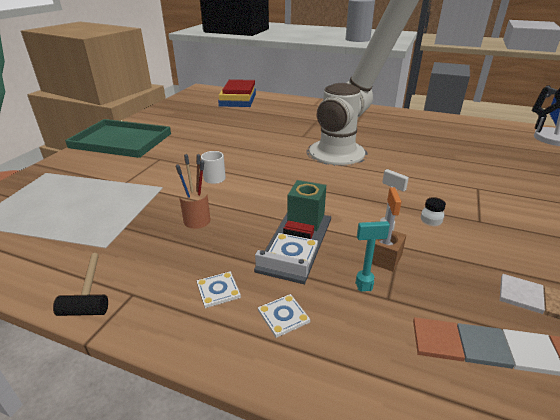

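View pics/a.png

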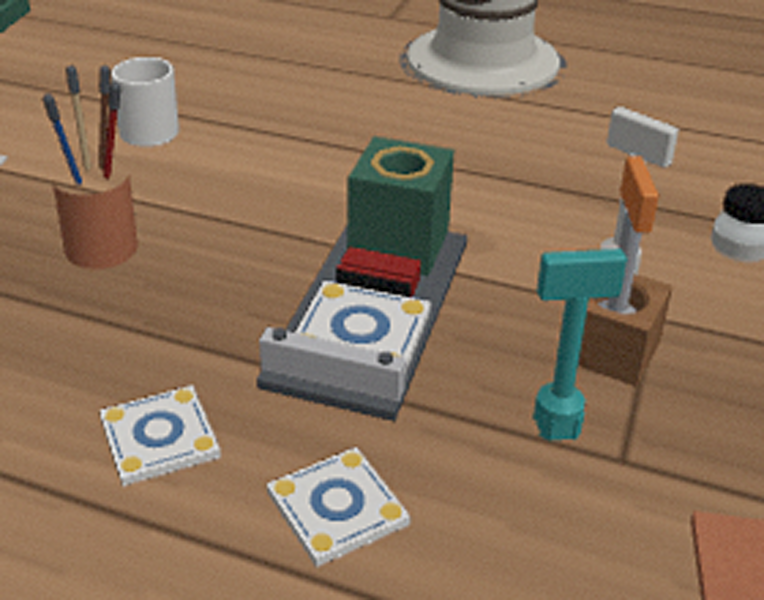

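The scene shows three key-like things: the orange-handled steel key in the stand (391,208), a teal one (370,240) and a grey/white-handled one (395,180). I choose the orange one. There are three tiles: one in the clamp (293,244), and smaller ones loose at (217,289) and (282,317).

```bash
python3 - <<'E'
from h import *
def mask(im,lo,hi): return cv2.inRange(cv2.cvtColor(im,cv2.COLOR_BGR2HSV),lo,hi)>0
for c in ("scene","side"):
    im=cv2.imread(f"pics/{c}0.png"); d=np.load(f"{c}0.npy"); P=cloud(c,d); ok=d>0
    near=lambda x,y,r: (np.hypot(P[...,0]-x,P[...,1]-y)<r)&ok
    m=mask(im,(5,150,120),(16,255,255))&near(536,247,60)&(P[...,2]>110)
    p=P[m]; print(c,"orange",len(p),p.min(0).round(),p.max(0).round(),np.median(p,0).round())
    r=cv2.minAreaRect(p[:,:2].astype(np.float32)); print(r)
    g=mask(im,(60,60,20),(95,255,255))&near(450,10,120)&(P[...,2]>98)&(P[...,2]<115)
    p=P[g]; print("coltop",len(p),np.median(p[:,2])); 
    if len(p)>5: print(cv2.minAreaRect(p[:,:2].astype(np.float32)))
    for n,m in (("fence",near(670,50,80)&(P[...,2]>43)&(P[...,2]<52)),("stand",near(555,250,70)&(P[...,2]>56)&(P[...,2]<64)),("tile",near(600,40,75)&(P[...,2]>21)&(P[...,2]<28)&(im.min(-1)>90))):
        p=P[m]; print(n,len(p),np.median(p,0).round() if len(p) else ""); 
        if len(p)>5: print(cv2.minAreaRect(p[:,:2].astype(np.float32)))
E
```

```text
scene orange 159 [504. 234. 145.] [558. 264. 181.] [550. 256. 177.]
((529.330810546875, 248.487548828125), (58.992244720458984, 13.896455764770508), 22.578773498535156)
coltop 389 105.40519363605375
((462.8895568847656, 35.50581741333008), (81.05142211914062, 79.56425476074219), 2.1776537895202637)
fence 346 [666.  46.  47.]
((663.6514892578125, 44.10160827636719), (20.981266021728516, 120.17504119873047), 2.4099690914154053)
stand 297 [543. 268.  61.]
((527.9271240234375, 256.9493103027344), (54.331600189208984, 73.92613220214844), 80.49054718017578)
tile 754 [596.  47.  25.]
((611.3392333984375, 46.6189079284668), (123.61058807373047, 100.49269104003906), 2.8264622688293457)
side orange 51 [494. 233. 147.] [549. 263. 183.] [509. 243. 177.]
((521.16796875, 247.4298553466797), (58.03114318847656, 15.939733505249023), 20.0260009765625)
coltop 184 105.00710070202416
((458.0130615234375, 35.2916259765625), (79.05191040039062, 79.08937072753906), 2.704606533050537)
fence 128 [658.  41.  46.]
((659.9465942382812, 42.50145721435547), (20.958354949951172, 124.15909576416016), 2.3370447158813477)
stand 182 [522. 243.  60.]
((524.4219360351562, 247.91993713378906), (75.93073272705078, 71.2392578125), 81.0403060913086)
tile 507 [605.  42.  24.]
((602.7899780273438, 43.750545501708984), (109.12348937988281, 109.16603088378906), 89.52252960205078)
```

```bash
cat >> h.py <<'E'
from scipy.spatial.transform import Rotation as R
def yaw(): 
    x=R.from_quat(arm.read_state()["ee_rot"]).as_matrix()[:,0]; return np.degrees(np.arctan2(x[1],x[0]))
def plan(p,yw,n=1,start=None):
    s=arm.read_state(); R0=R.from_quat(s["ee_rot"]); a=np.radians(yw)/2
    g=R.from_quat([np.cos(a),np.sin(a),0,0]); p0=np.array(s["position"])
    sh=R0.inv().apply(np.array(p)-p0)/250; t=(R0.inv()*g).as_rotvec()/np.pi
    print("yaw",round(yaw(),2),"shift",sh.round(4),"turn",t.round(4))
E
python3 - <<'E'
from h import *
plan([381,413,270],0); plan([525,248,270],22)
E
```

```text
yaw -22.4 shift [ 0.7798  0.3919 -0.1547] turn [ 0.     -0.     -0.1244]
yaw -22.4 shift [ 1.5638  0.7826 -0.1547] turn [ 0.     -0.     -0.2466]
```

Emit:
{"fn": "arm_command", "kwargs": {
  "rows": [
    [[0.78,0.392,-0.155],[0,0,-0.124]],
    [[0.78,0.392,-0.155],[0,0,-0.124]],
    [[0.78,0.392,-0.155],[0,0,-0.124]],
    [[0.78,0.392,-0.155],[0,0,-0.124]],
    [[0.78,0.392,-0.155],[0,0,-0.124]]
  ],
  "grip": 1
}}

```text
clock: 1.3
position: [383.0, 410.3, 271.5]
ee_rot: [1.0, -0.002, 0.001, -0.001]
contact_force: [0.4, 0.9, -0.5]
gripper_width: 85.5
grasp_force: 0.0
```

```bash
python3 -c "
from h import *
plan([525,248,270],22)"
```

```text
yaw -0.23 shift [0.5705 0.6471 0.006 ] turn [-0.0003 -0.0005 -0.1235]
```

Emit:
{"fn": "arm_command", "kwargs": {
  "rows": [
    [[0.57,0.65,0],[0,0,-0.123]],
    [[0.57,0.65,0],[0,0,-0.123]],
    [[0.57,0.65,0],[0,0,-0.123]],
    [[0.57,0.65,0],[0,0,-0.123]],
    [[0.57,0.65,0],[0,0,-0.123]]
  ]
}}

```text
clock: 1.8
position: [525.1, 247.4, 270.1]
ee_rot: [0.982, 0.19, 0.0, 0.0]
contact_force: [0.9, 0.1, -0.6]
gripper_width: 85.3
grasp_force: 0.0
```

Emit:
{"fn": "arm_command", "kwargs": {
  "rows": [
    [[0,0,0],[0,0,0]],
    [[0,0,0],[0,0,0]]
  ]
}}

```text
clock: 2.0
position: [523.4, 250.0, 269.9]
ee_rot: [0.982, 0.191, -0.0, -0.0]
contact_force: [-0.4, 0.8, 0.1]
gripper_width: 85.4
grasp_force: 0.0
```

```bash
python3 - <<'E'
from h import *
i=arm.camera_info("wrist"); im,d=arm.get_image("wrist"); cv2.imwrite("pics/w1.png",im); P=cloud("wrist",d,i)
print(np.array(i["extrinsics"]).round(2), i["fx"],arm.read_state()["position"],yaw(),arm.read_state()["joints"])
m=(cv2.inRange(cv2.cvtColor(im,cv2.COLOR_BGR2HSV),(5,150,100),(16,255,255))>0)&(P[...,2]>110)
p=P[m]; print(len(p),p.min(0).round(1),p.max(0).round(1))
t=p[p[:,2]>p[:,2].max()-8]; print(len(t),cv2.minAreaRect(t[:,:2].astype(np.float32)))
E
```

```text
[[ 3.7000e-01 -8.9000e-01 -2.6000e-01  5.9027e+02]
 [-9.3000e-01 -3.6000e-01 -1.1000e-01  2.7546e+02]
 [-0.0000e+00  2.8000e-01 -9.6000e-01  4.1286e+02]
 [ 0.0000e+00  0.0000e+00  0.0000e+00  1.0000e+00]] 297.1274665943339 [523.02195048 250.60128265 270.02458609] 22.071331597003617 [ 7.25845328e-01  2.83478787e-01 -4.27916224e-02 -2.45269769e-04
 -1.24454838e+00  1.23024700e+00]
1177 [496.5 233.5 144.8] [590.3 275.5 412.9]
10 ((590.26953125, 275.45672607421875), (0.0, 0.0), 0.0)
```

View pics/w1.png

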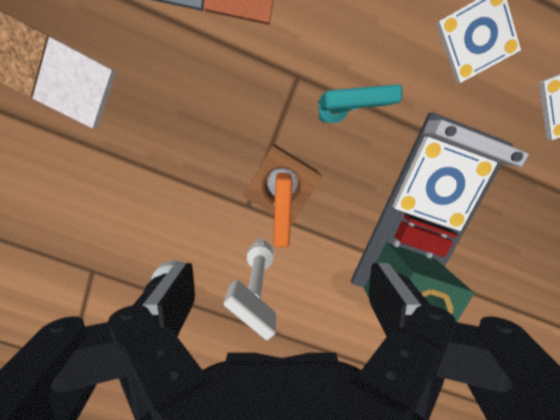

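The wrist view shows the orange grip over the stand at (283,210), with the teal key at (362,100) and the grey key at (255,290), clear of the fingers' line.

```bash
python3 - <<'E'
from h import *
i=arm.camera_info("wrist"); im,d=arm.get_image("wrist"); P=cloud("wrist",d,i)
hsv=cv2.cvtColor(im,cv2.COLOR_BGR2HSV)
m=(cv2.inRange(hsv,(5,150,100),(16,255,255))>0)&(P[...,2]>110)&(d>0)
p=P[m]; z=p[:,2]; print(len(p),p.min(0).round(1),p.max(0).round(1))
t=p[z>171]; print(len(t),np.median(t,0),cv2.minAreaRect(t[:,:2].astype(np.float32)))
# plane fit of top
A=np.c_[t[:,:2]-t[:,:2].mean(0),np.ones(len(t))]; print("tilt",np.linalg.lstsq(A,t[:,2],rcond=None)[0])
g=(cv2.inRange(hsv,(60,60,20),(95,255,255))>0)&(d>0)&(abs(P[...,2]-105)<5)&(np.hypot(P[...,0]-460,P[...,1]-35)<80)
p=P[g];print("col",len(p),np.median(p[:,2]),cv2.minAreaRect(p[:,:2].astype(np.float32)))
p=P[(d>0)&(abs(P[...,2]-60)<3)&(np.hypot(P[...,0]-525,P[...,1]-250)<60)];print("stand",len(p),cv2.minAreaRect(p[:,:2].astype(np.float32)))
plan([525,248,135],22)
E
```

```text
1177 [496.4 233.4 122.6] [554.6 264.1 180.5]
1129 [526.93501076 249.17051559 178.16798031] ((525.6292724609375, 248.72361755371094), (59.09531021118164, 13.968950271606445), 19.697126388549805)
tilt [-6.85171066e-03  1.73540118e-03  1.78016737e+02]
col 1008 105.36224859699249 ((479.2674560546875, 35.86784744262695), (41.54206466674805, 80.78623962402344), 0.9758323431015015)
stand 2042 ((524.738525390625, 248.29588317871094), (70.25005340576172, 70.20088958740234), 80.72441864013672)
yaw 22.13 shift [0.0036 0.0145 0.5405] turn [-0.0001 -0.      0.0007]
```

```bash
python3 -c "
from h import *
plan([525.6,248.7,140],20.3)"
```

```text
yaw 22.13 shift [0.0069 0.0128 0.5205] turn [-0.0001 -0.      0.0102]
```

Emit:
{"fn": "arm_command", "kwargs": {
  "rows": [
    [[0.007,0.013,0.15],[0,0,0.01]],
    [[0.007,0.013,0.3],[0,0,0.01]],
    [[0.007,0.013,0.42],[0,0,0.01]],
    [[0.007,0.013,0.5],[0,0,0.01]],
    [[0.007,0.013,0.52],[0,0,0.01]]
  ]
}}

```text
clock: 2.6
position: [524.1, 248.2, 137.5]
ee_rot: [0.984, 0.177, -0.002, 0.001]
contact_force: [-0.1, -1.0, 0.8]
gripper_width: 85.1
grasp_force: 0.0
```

Emit:
{"fn": "arm_command", "kwargs": {
  "rows": [
    [[0,0,0],[0,0,0]],
    [[0,0,0],[0,0,0]],
    [[0,0,0],[0,0,0]],
    [[0,0,0],[0,0,0]],
    [[0,0,0],[0,0,0]]
  ],
  "grip": 0
}}

```text
clock: 3.1
position: [526.5, 248.4, 141.0]
ee_rot: [0.984, 0.176, 0.001, -0.001]
contact_force: [-2.4, 4.9, -1.4]
gripper_width: 13.5
grasp_force: 61.4
```

Emit:
{"fn": "arm_command", "kwargs": {
  "rows": [
    [[0,0,0],[0,0,0]],
    [[0,0,0],[0,0,0]],
    [[0,0,0],[0,0,0]],
    [[0,0,0],[0,0,0]]
  ]
}}

```text
clock: 3.5
position: [526.7, 248.4, 140.9]
ee_rot: [0.984, 0.176, 0.001, -0.0]
contact_force: [-0.2, 1.9, 5.1]
gripper_width: 13.2
grasp_force: 60.6
```

Emit:
{"fn": "arm_command", "kwargs": {
  "rows": [
    [[0,0,-0.06],[0,0,0]],
    [[0,0,-0.16],[0,0,0]],
    [[0,0,-0.3],[0,0,0]],
    [[0,0,-0.44],[0,0,0]],
    [[0,0,-0.53],[0,0,0]]
  ]
}}

```text
clock: 4.0
position: [525.9, 247.6, 273.4]
ee_rot: [0.984, 0.176, -0.0, 0.0]
contact_force: [0.4, -0.3, -2.5]
gripper_width: 13.1
grasp_force: 59.5
```

Emit:
{"fn": "arm_command", "kwargs": {
  "rows": [
    [[0,0,0],[0,0,0]],
    [[0,0,0],[0,0,0]]
  ]
}}

```text
clock: 4.2
position: [524.9, 247.4, 270.2]
ee_rot: [0.984, 0.176, -0.002, 0.0]
contact_force: [-0.6, -0.2, -4.3]
gripper_width: 13.5
grasp_force: 59.4
```

```bash
python3 - <<'E'
from h import *
s=arm.read_state(); print(s["position"],yaw(),s["contact_force"],s["wrist_torque"],s["joints"],s["gripper_width"])
# free-space baseline
plan([459.5,60,275],yaw())
for c in ("scene","side"):
    i=arm.camera_info(c); im,d=arm.get_image(c); cv2.imwrite(f"pics/{c}1.png",im); P=cloud(c,d,i)
    m=(cv2.inRange(cv2.cvtColor(im,cv2.COLOR_BGR2HSV),(5,150,100),(16,255,255))>0)&(d>0)&(np.hypot(P[...,0]-525,P[...,1]-249)<60)&(P[...,2]>100)
    p=P[m]; print(len(p),p.min(0),p.max(0))
    # shaft points: below grip
    m=(d>0)&(np.hypot(P[...,0]-525,P[...,1]-249)<35)&(P[...,2]>110)&(P[...,2]<265)
    p=P[m]
    for a in range(130,265,15):
        q=p[abs(p[:,2]-a)<8]; print(a,len(q),q.mean(0).round(1) if len(q) else "", "rim",p[:,2].min().round(1))
E
```

```text
[524.91663405 247.38836775 270.22277302] 20.226241626643223 [-0.56844541 -0.24514116 -4.31435242] [-0.0133851  0.0741421 -0.0020404] [ 0.71850611  0.28609935 -0.03806473 -0.00176657 -1.25054705  1.20586378] 13.547985663767763
yaw 20.23 shift [-0.5047  0.6129 -0.0171] turn [-0.0001  0.0014 -0.    ]
210 [503.51055881 241.16516075 273.87129811] [557.79945234 262.1129324  309.25445785]
130 0  rim 140.6
145 89 [536.7 247.6 146.9] rim 140.6
160 107 [538.1 248.3 160.2] rim 140.6
175 134 [534.1 246.6 173.6] rim 140.6
190 51 [531.3 247.2 190.1] rim 140.6
205 55 [531.1 247.2 205. ] rim 140.6
220 58 [531.6 247.2 220. ] rim 140.6
235 57 [531.8 246.8 235.5] rim 140.6
250 59 [531.2 246.7 249.8] rim 140.6
46 [493.93442941 227.23137897 275.53336835] [519.08616436 252.84851025 309.24351571]
130 2 [510.5 248.5 137.3] rim 137.3
145 44 [516.6 236.2 145.7] rim 137.3
160 49 [517.5 235.2 160.8] rim 137.3
175 59 [518.5 238.8 173.4] rim 137.3
190 21 [519.7 240.2 189.7] rim 137.3
205 19 [519.8 238.7 204.8] rim 137.3
220 22 [520.9 239.4 218.5] rim 137.3
235 29 [521.6 241.1 235.3] rim 137.3
250 22 [519.5 240.7 250.1] rim 137.3
```

```bash
python3 -c "
from h import *
plan([475,125,275],20.2)"
```

```text
yaw 20.24 shift [-0.3559  0.3895 -0.02  ] turn [0.0003 0.0019 0.0002]
```

Emit:
{"fn": "arm_command", "kwargs": {
  "rows": [
    [[-0.06,0.065,-0.02],[0,0,0]],
    [[-0.15,0.165,-0.02],[0,0,0]],
    [[-0.25,0.28,-0.02],[0,0,0]],
    [[-0.32,0.36,-0.02],[0,0,0]],
    [[-0.35,0.39,-0.02],[0,0,0]]
  ]
}}

```text
clock: 4.8
position: [475.9, 123.8, 275.8]
ee_rot: [0.985, 0.175, -0.002, 0.001]
contact_force: [0.5, 0.1, -3.6]
gripper_width: 12.9
grasp_force: 59.3
```

Emit:
{"fn": "arm_command", "kwargs": {
  "rows": [
    [[0,0,0],[0,0,0]],
    [[0,0,0],[0,0,0]],
    [[0,0,0],[0,0,0]]
  ]
}}

```text
clock: 5.1
position: [478.3, 127.1, 277.0]
ee_rot: [0.984, 0.176, -0.0, 0.0]
contact_force: [0.3, -0.6, -3.4]
gripper_width: 13.5
grasp_force: 59.3
```

```bash
python3 - <<'E'
from h import *
i=arm.camera_info("wrist"); im,d=arm.get_image("wrist"); cv2.imwrite("pics/w2.png",im); np.save("w2.npy",d); P=cloud("wrist",d,i)
s=arm.read_state(); print(s["position"],yaw(),s["contact_force"],s["wrist_torque"])
E=np.array(i["extrinsics"]); np.save("w2E.npy",E)
hsv=cv2.cvtColor(im,cv2.COLOR_BGR2HSV)
g=(d>0)&(abs(P[...,2]-105.3)<5)&(np.hypot(P[...,0]-460,P[...,1]-35)<80)
p=P[g];print("col",len(p),np.median(p[:,2]),cv2.minAreaRect(p[:,:2].astype(np.float32)))
print(arm.spot_in("wrist","bore_mouth"))
h=(d>0)&(np.hypot(P[...,0]-460,P[...,1]-35)<40)&(P[...,2]<101)&(P[...,2]>15)
p=P[h];print("hole",len(p),p.min(0),p.max(0))
n=p[(p[:,2]>30)&(p[:,2]<42)&(np.hypot(p[:,0]-460,p[:,1]-35)<16)];print("nut",len(n), n.mean(0) if len(n) else "")
E
```

```text
[478.2684133  127.11817511 277.07733703] 20.31987201250264 [ 0.0872665   0.10212034 -3.53084789] [-0.01774756 -0.02299983 -0.00865547]
col 3778 105.60346909229702 ((458.88360595703125, 33.54943084716797), (80.71985626220703, 81.30997467041016), 2.635396957397461)
[{'position': [347.2, 200.2], 'score': 0.56}, {'position': [539.2, 221.1], 'score': 0.48}]
hole 1367 [436.23973493  11.06327473  15.2022041 ] [499.3306548   74.34790774 100.98364184]
nut 30 [452.71507926  28.78288618  37.51175891]
```

View pics/w2.png

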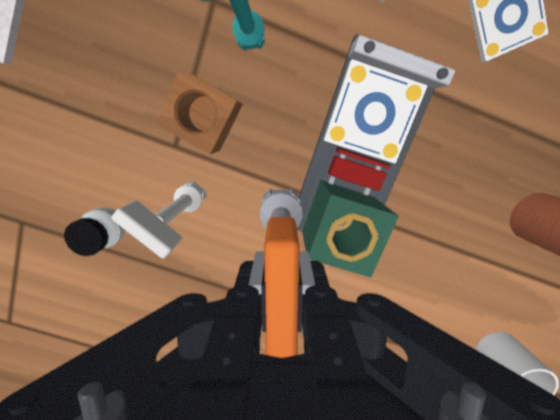

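The wrist view shows the key's socket at (282,205) and the bore with its gold ring at (352,237), fully in view.

```bash
python3 - <<'E'
from h import *
im=cv2.imread("pics/w2.png"); d=np.load("w2.npy"); E=np.load("w2E.npy"); i=dict(arm.camera_info("wrist")); i["extrinsics"]=E
P=cloud("wrist",d,i); hsv=cv2.cvtColor(im,cv2.COLOR_BGR2HSV)
# gold ring
u,v=np.meshgrid(np.arange(560),np.arange(420))
win=(abs(u-352)<40)&(abs(v-237)<40)
m=(cv2.inRange(hsv,(12,80,80),(35,255,255))>0)&win&(d>0)
p=P[m]; print("ring",len(p),np.median(p[:,2]))
def circ(q):
    A=np.c_[2*q,np.ones(len(q))]; s=np.linalg.lstsq(A,(q**2).sum(1),rcond=None)[0]; return s[:2],np.sqrt(s[2]+s[:2]@s[:2])
# project ring pixels on plane z=105
def onz(uu,vv,z):
    r=np.stack([(uu-i["cx"])/i["fx"],(vv-i["cy"])/i["fy"],np.ones_like(uu)],-1)@E[:3,:3].T; return E[:3,3]+r*((z-E[2,3])/r[:,2])[:,None]
q=onz(u[m].astype(float),v[m].astype(float),105)[:,:2]; print(circ(q), cv2.minEnclosingCircle(q.astype(np.float32)),cv2.minAreaRect(q.astype(np.float32)))
# socket and shaft of held key
K=(d>0)&(np.hypot(P[...,0]-478,P[...,1]-127)<45)&(P[...,2]>125)&(P[...,2]<250)
k=P[K]; print("key",len(k),np.histogram(k[:,2],bins=range(125,255,10)))
t=k[(k[:,2]<200)]; print(t.min(0),t.max(0)); print(cv2.minEnclosingCircle(t[:,:2].astype(np.float32)))
o=(cv2.inRange(hsv,(5,150,100),(16,255,255))>0)&(d>0)&(P[...,2]>250)
q=P[o]; print("grip",len(q),q.min(0),q.max(0),cv2.minAreaRect(q[:,:2].astype(np.float32)))
E
```

```text
ring 1703 68.29452441567611
(array([453.02336816,  20.01771984]), np.float64(35.76142710963259)) ((458.77545166015625, 21.70414161682129), 58.1370735168457) ((456.3304138183594, 27.04256820678711), (95.27818298339844, 78.86590576171875), 26.25971794128418)
key 1131 (array([  0,   0,  63,  54,  95, 790,  66,  52,  11,   0,   0,   0]), array([125, 135, 145, 155, 165, 175, 185, 195, 205, 215, 225, 235, 245]))
[461.82164879 107.92117113 145.6233954 ] [496.33997328 145.14060432 199.87604084]
((478.13885498046875, 126.41000366210938), 18.891273498535156)
grip 4497 [452.75987338 110.94266043 280.45051188] [507.64892186 141.48435767 351.94476238] ((480.5634460449219, 127.03605651855469), (54.62607192993164, 14.80032730102539), 20.222469329833984)
```

```bash
python3 - <<'E'
from h import *
im=cv2.imread("pics/w2.png"); d=np.load("w2.npy"); E=np.load("w2E.npy"); i=dict(arm.camera_info("wrist")); i["extrinsics"]=E
P=cloud("wrist",d,i); hsv=cv2.cvtColor(im,cv2.COLOR_BGR2HSV)
c=np.array([458.9,33.5])
m=(cv2.inRange(hsv,(12,80,80),(35,255,255))>0)&(d>0)&(abs(P[...,2]-105)<6)&(np.hypot(P[...,0]-c[0],P[...,1]-c[1])<38)
p=P[m]; print(len(p),p[:,2].min(),p[:,2].max(),cv2.minEnclosingCircle(p[:,:2].astype(np.float32)))
t=p[abs(p[:,2]-105.5)<2][:,:2]
A=np.c_[2*t,np.ones(len(t))]; s=np.linalg.lstsq(A,(t**2).sum(1),rcond=None)[0]; print("circ",s[:2],np.sqrt(s[2]+s[:2]@s[:2]))
# wall points of the bore: fit circle r=22
h=(d>0)&(np.hypot(P[...,0]-c[0],P[...,1]-c[1])<26)&(P[...,2]<98)&(P[...,2]>50)
q=P[h][:,:2]; print(len(q))
from scipy.optimize import least_squares
print(least_squares(lambda x:np.hypot(*(q-x).T)-22,c,loss="soft_l1").x)
plan([458.5+0.1,34+.7,277],20.2)
E
```

```text
802 99.31531300911604 108.64530245690298 ((459.52691650390625, 34.223201751708984), 29.188201904296875)
circ [459.37023509  34.13650865] 25.352522177495636
632
[458.95250573  33.87477926]
yaw 20.32 shift [-0.2019  0.3191  0.0006] turn [0.     0.0002 0.0007]
```

```bash
python3 -c "
from h import *
plan([459.2,34.7,277],20.2)"
```

```text
yaw 20.32 shift [-0.1996  0.32    0.0006] turn [0.     0.0002 0.0007]
```

Emit:
{"fn": "arm_command", "kwargs": {
  "rows": [
    [[-0.04,0.06,0],[0,0,0]],
    [[-0.1,0.16,0],[0,0,0]],
    [[-0.16,0.26,0],[0,0,0]],
    [[-0.19,0.305,0],[0,0,0]],
    [[-0.2,0.319,0],[0,0,0]]
  ]
}}

```text
clock: 5.7
position: [458.2, 32.9, 277.7]
ee_rot: [0.985, 0.175, 0.0, -0.0]
contact_force: [0.0, 0.3, -3.2]
gripper_width: 13.8
grasp_force: 59.4
```

Emit:
{"fn": "arm_command", "kwargs": {
  "rows": [
    [[0,0,0],[0,0,0]],
    [[0,0,0],[0,0,0]],
    [[0,0,0],[0,0,0]],
    [[0,0,0],[0,0,0]]
  ]
}}

```text
clock: 6.1
position: [458.8, 34.7, 277.5]
ee_rot: [0.984, 0.176, -0.0, -0.0]
contact_force: [0.1, 0.1, -3.2]
gripper_width: 13.1
grasp_force: 59.4
```

```bash
python3 - <<'E'
from h import *
s=arm.read_state(); print(s["contact_force"],s["wrist_torque"],s["position"])
plan([459.2,34.7,277],20.2)
i=arm.camera_info("wrist"); im,d=arm.get_image("wrist"); cv2.imwrite("pics/w3.png",im); P=cloud("wrist",d,i)
s=arm.read_state(); p0=s["position"]; print(p0)
K=(d>0)&(np.hypot(P[...,0]-p0[0],P[...,1]-p0[1])<30)&(P[...,2]>135)&(P[...,2]<200)
t=P[K]; print(len(t),cv2.minEnclosingCircle(t[:,:2].astype(np.float32)),t[:,2].min())
g=(d>0)&(abs(P[...,2]-105.3)<4)&(np.hypot(P[...,0]-459,P[...,1]-34)<70)
p=P[g];print("col",len(p),cv2.minAreaRect(p[:,:2].astype(np.float32)))
plan([459.2,34.7,277],20.2)
E
```

```text
[ 0.11563551  0.1447403  -3.23101013] [-0.00786305 -0.05129936 -0.04455775] [458.78886187  34.65486557 277.4722559 ]
yaw 20.32 shift [0.0016 0.0004 0.0019] turn [-0.      0.      0.0007]
[458.72464482  34.58552537 277.43661551]
1090 ((458.71356201171875, 34.091033935546875), 18.80738067626953) 146.67193152272523
col 3297 ((458.9864807128906, 33.67393112182617), (80.28630828857422, 80.28643035888672), 2.690842628479004)
yaw 20.32 shift [0.0019 0.0002 0.0017] turn [-0.      0.0001  0.0007]
```

Emit:
{"fn": "arm_command", "kwargs": {
  "rows": [
    [[0.001,0,0.08],[0,0,0]],
    [[0.001,0,0.14],[0,0,0]],
    [[0.001,0,0.18],[0,0,0]],
    [[0.001,0,0.21],[0,0,0]],
    [[0.001,0,0.24],[0,0,0]]
  ]
}}

```text
clock: 6.65
position: [459.2, 34.3, 217.4]
ee_rot: [0.984, 0.176, 0.0, 0.0]
contact_force: [-0.1, 1.2, -2.7]
gripper_width: 13.2
grasp_force: 59.4
```

```bash
python3 -c "
from h import *
s=arm.read_state();print(s['contact_force'],s['wrist_torque'],s['position'])"
```

```text
[-0.06218953  1.230148   -2.6878607 ] [ 0.03839808 -0.06818533 -0.00231864] [459.2210807   34.30479581 217.43482631]
```

Emit:
{"fn": "arm_command", "kwargs": {
  "rows": [
    [[0,0,0.05],[0,0,0]],
    [[0,0,0.09],[0,0,0]],
    [[0,0,0.12],[0,0,0]],
    [[0,0,0.145],[0,0,0]],
    [[0,0,0.16],[0,0,0]]
  ]
}}

```text
clock: 7.15
position: [458.8, 34.1, 177.1]
ee_rot: [0.984, 0.176, -0.0, 0.0]
contact_force: [0.3, -0.4, -3.6]
gripper_width: 13.4
grasp_force: 59.4
```

Emit:
{"fn": "arm_command", "kwargs": {
  "rows": [
    [[0,0,0.008],[0,0,0]],
    [[0,0,0.016],[0,0,0]],
    [[0,0,0.022],[0,0,0]],
    [[0,0,0.028],[0,0,0]],
    [[0,0,0.032],[0,0,0]]
  ]
}}

```text
clock: 7.65
position: [458.9, 34.1, 169.6]
ee_rot: [0.984, 0.176, 0.0, -0.0]
contact_force: [0.2, 0.4, -4.4]
gripper_width: 13.3
grasp_force: 59.4
```

Emit:
{"fn": "arm_command", "kwargs": {
  "rows": [
    [[0,0,0.004],[0,0,0]],
    [[0,0,0.008],[0,0,0]],
    [[0,0,0.012],[0,0,0]],
    [[0,0,0.015],[0,0,0]]
  ]
}}

```text
clock: 8.05
position: [459.2, 34.1, 166.7]
ee_rot: [0.984, 0.176, 0.0, 0.0]
contact_force: [-2.2, 0.9, 5.0]
gripper_width: 13.5
grasp_force: 60.7
```

Emit:
{"fn": "arm_command", "kwargs": {
  "rows": [
    [[0,0,0.001],[0,0,0.025]],
    [[0,0,0.001],[0,0,0.05]],
    [[0,0,0.002],[0,0,0.075]],
    [[0,0,0.002],[0,0,0.1]],
    [[0,0,0.002],[0,0,0.125]]
  ]
}}

```text
clock: 8.55
position: [459.6, 34.3, 166.5]
ee_rot: [1.0, -0.021, 0.001, -0.0]
contact_force: [-0.9, -0.4, 2.4]
gripper_width: 13.3
grasp_force: 60.2
```

```bash
cat > s.py <<'E'
from h import *
s=arm.read_state();print(s['contact_force'].round(2),s['wrist_torque'].round(3),s['position'].round(2),"yaw",yaw().round(2),"j6",s["joints"][5].round(3))
E
python3 s.py
```

```text
[-0.92 -0.39  2.42] [0.015 0.284 0.045] [459.58  34.27 166.48] yaw -2.37 j6 1.1
```

Emit:
{"fn": "arm_command", "kwargs": {
  "rows": [
    [[0,0,0.002],[0,0,0.025]],
    [[0,0,0.004],[0,0,0.05]],
    [[0,0,0.005],[0,0,0.075]],
    [[0,0,0.006],[0,0,0.1]],
    [[0,0,0.006],[0,0,0.125]]
  ]
}}

```text
clock: 9.05
position: [459.1, 34.3, 163.7]
ee_rot: [0.976, -0.216, 0.0, -0.0]
contact_force: [1.1, -0.1, -3.5]
gripper_width: 13.3
grasp_force: 59.4
```

```bash
python3 s.py
```

```text
[ 1.06 -0.12 -3.48] [-0.003 -0.339 -0.01 ] [459.09  34.26 163.69] yaw -24.92 j6 0.707
```

Emit:
{"fn": "arm_command", "kwargs": {
  "rows": [
    [[0,0,0.01],[0,0,0]],
    [[0,0,0.02],[0,0,0]],
    [[0,0,0.03],[0,0,0]],
    [[0,0,0.038],[0,0,0]],
    [[0,0,0.044],[0,0,0]]
  ]
}}

```text
clock: 9.55
position: [459.1, 34.2, 152.7]
ee_rot: [0.977, -0.214, 0.0, -0.0]
contact_force: [0.7, -0.9, -2.3]
gripper_width: 12.9
grasp_force: 59.5
```

```bash
python3 s.py
```

```text
[ 0.72 -0.88 -2.28] [ 0.027 -0.35  -0.02 ] [459.11  34.22 152.72] yaw -24.7 j6 0.711
```

Emit:
{"fn": "arm_command", "kwargs": {
  "rows": [
    [[0,0,0.004],[0,0,0]],
    [[0,0,0.006],[0,0,0]],
    [[0,0,0.008],[0,0,0]],
    [[0,0,0.01],[0,0,0]]
  ]
}}

```text
clock: 9.95
position: [459.3, 34.2, 150.9]
ee_rot: [0.977, -0.214, 0.001, -0.0]
contact_force: [0.4, -0.4, 2.8]
gripper_width: 13.1
grasp_force: 60.3
```

```bash
python3 s.py
```

```text
[ 0.36 -0.45  2.8 ] [ 0.132 -0.082 -0.02 ] [459.29  34.21 150.92] yaw -24.7 j6 0.71
```

Emit:
{"fn": "arm_command", "kwargs": {
  "rows": [
    [[0,0,-0.001],[0,0,0.03]],
    [[0,0,-0.001],[0,0,0.06]],
    [[0,0,-0.001],[0,0,0.09]],
    [[0,0,-0.001],[0,0,0.12]],
    [[0,0,-0.001],[0,0,0.14]]
  ]
}}

```text
clock: 10.45
position: [459.0, 34.2, 150.9]
ee_rot: [0.906, -0.423, 0.0, -0.0]
contact_force: [0.2, 1.2, -0.6]
gripper_width: 13.0
grasp_force: 59.9
```

```bash
python3 s.py
```

```text
[ 0.22  1.22 -0.64] [ 0.225 -0.196  0.17 ] [458.97  34.19 150.95] yaw -50.07 j6 0.268
```

Emit:
{"fn": "arm_command", "kwargs": {
  "rows": [
    [[0,0,0],[0,0,0.015]],
    [[0,0,0],[0,0,0.03]],
    [[0,0,0],[0,0,0.045]],
    [[0,0,0],[0,0,0.06]]
  ]
}}

```text
clock: 10.85
position: [458.9, 34.2, 150.9]
ee_rot: [0.863, -0.506, 0.0, -0.0]
contact_force: [1.3, 0.2, -0.3]
gripper_width: 13.1
grasp_force: 59.9
```

```bash
python3 s.py
```

```text
[ 1.26  0.16 -0.28] [ 0.208 -0.059  0.065] [458.86  34.21 150.94] yaw -60.8 j6 0.08
```

Emit:
{"fn": "arm_command", "kwargs": {
  "rows": [
    [[0,0,0],[0,0,0.015]],
    [[0,0,0],[0,0,0.03]],
    [[0,0,0],[0,0,0.04]],
    [[0,0,0],[0,0,0.05]]
  ]
}}

```text
clock: 11.25
position: [458.8, 34.2, 150.9]
ee_rot: [0.82, -0.572, 0.0, -0.0]
contact_force: [0.1, 0.8, 0.8]
gripper_width: 13.3
grasp_force: 60.0
```

```bash
python3 s.py
```

```text
[0.1  0.82 0.79] [0.354 0.01  0.129] [458.75  34.22 150.92] yaw -69.76 j6 -0.076
```

Emit:
{"fn": "arm_command", "kwargs": {
  "rows": [
    [[0,0,0],[0,0,0.01]],
    [[0,0,0],[0,0,0.02]],
    [[0,0,0],[0,0,0.03]],
    [[0,0,0],[0,0,0.04]]
  ]
}}

```text
clock: 11.65
position: [458.7, 34.2, 150.9]
ee_rot: [0.783, -0.622, -0.0, -0.0]
contact_force: [-0.6, 0.3, 0.3]
gripper_width: 13.7
grasp_force: 60.0
```

```bash
python3 s.py
```

```text
[-0.55  0.35  0.28] [0.431 0.075 0.107] [458.72  34.24 150.93] yaw -76.97 j6 -0.202
```

Emit:
{"fn": "arm_command", "kwargs": {
  "rows": [
    [[0,0,0],[0,0,0.01]],
    [[0,0,0],[0,0,0.02]],
    [[0,0,0],[0,0,0.03]],
    [[0,0,0],[0,0,0.04]]
  ]
}}

```text
clock: 12.05
position: [458.7, 34.3, 150.9]
ee_rot: [0.742, -0.67, -0.0, -0.0]
contact_force: [-0.8, 1.6, 0.6]
gripper_width: 13.4
grasp_force: 59.9
```

```bash
python3 s.py
```

```text
[-0.77  1.56  0.6 ] [0.437 0.191 0.225] [458.67  34.29 150.92] yaw -84.15 j6 -0.327
```

Emit:
{"fn": "arm_command", "kwargs": {
  "rows": [
    [[0,0,0],[0,0,0.005]],
    [[0,0,0],[0,0,0.01]]
  ]
}}

```text
clock: 12.25
position: [458.8, 34.3, 150.9]
ee_rot: [0.732, -0.682, -0.0, -0.0]
contact_force: [-0.7, 1.3, 1.9]
gripper_width: 13.2
grasp_force: 60.1
```

```bash
python3 s.py; python3 - <<'E'
from h import *
for k in range(4):
    im,d=arm.get_image("side" if k else "scene"); print(arm.read_state()["wrist_torque"].round(3))
    if k<2: 
        c=["scene","side"][k]; P=cloud(c,d); cv2.imwrite(f"pics/{c}2.png",im); np.save(f"{c}2.npy",d)
E
```

```text
[-0.7   1.31  1.89] [0.545 0.424 0.204] [458.76  34.26 150.92] yaw -85.93 j6 -0.358
[0.546 0.422 0.171]
[0.551 0.457 0.137]
[0.55  0.468 0.151]
[0.636 0.622 0.163]
```

```bash
python3 - <<'E'
import cv2,numpy as np
a=cv2.imread("pics/scene2.png")[180:285,245:345]; b=cv2.imread("pics/side2.png")[160:265,230:330]
cv2.imwrite("pics/c2.png",cv2.resize(np.hstack([a,b]),(800,420),interpolation=cv2.INTER_CUBIC))
E
```

```text
(no output)
```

View pics/c2.png

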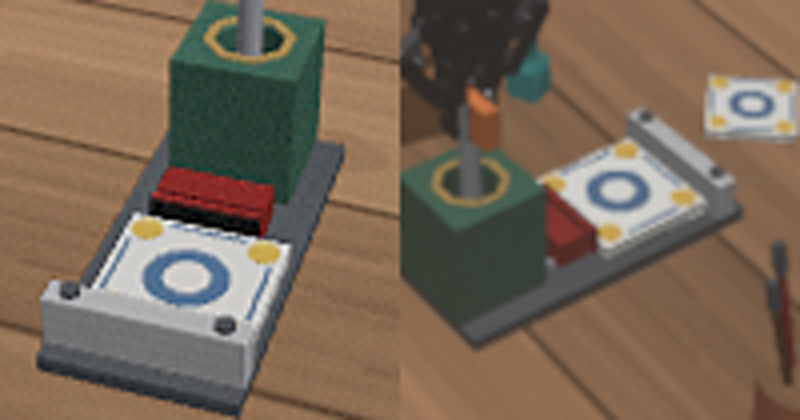

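The scene view shows the key in the bore and the jaw up against the tile. I cannot resolve the gap at the fence, so I go on by feel.

Emit:
{"fn": "arm_command", "kwargs": {
  "rows": [
    [[0,0,0],[0,0,0.005]],
    [[0,0,0],[0,0,0.01]],
    [[0,0,0],[0,0,0.015]]
  ]
}}

```text
clock: 12.75
position: [458.9, 34.2, 150.9]
ee_rot: [0.715, -0.699, 0.0, -0.0]
contact_force: [-1.8, 2.2, 5.2]
gripper_width: 13.4
grasp_force: 60.5
```

```bash
python3 s.py
```

```text
[-1.84  2.18  5.16] [0.74  0.821 0.281] [458.92  34.17 150.91] yaw -88.68 j6 -0.406
```

```bash
python3 - <<'E'
from h import *
for k in range(5):
    arm.get_image("wrist"); s=arm.read_state(); print(s["wrist_torque"].round(3),s["contact_force"].round(2),s["clock"])
E
```

```text
[0.691 0.74  0.129] [-1.96  1.83  5.91] 12.8
[0.757 0.747 0.202] [-1.43  2.2   4.2 ] 12.85
[0.671 0.737 0.181] [-2.01  2.59  4.88] 12.9
[0.745 0.696 0.206] [-1.96  2.75  5.78] 12.95
[0.73  0.726 0.128] [-1.68  1.21  5.42] 13.0
```

Emit:
{"fn": "arm_command", "kwargs": {
  "rows": [
    [[0,0,0],[0,0,0.003]],
    [[0,0,0],[0,0,0.006]]
  ]
}}

```text
clock: 13.2
position: [458.9, 34.2, 150.9]
ee_rot: [0.709, -0.706, 0.0, -0.0]
contact_force: [-1.2, 2.4, 5.4]
gripper_width: 13.7
grasp_force: 60.5
```

```bash
python3 s.py
```

```text
[-1.2   2.36  5.41] [0.682 0.778 0.267] [458.92  34.19 150.91] yaw -89.75 j6 -0.425
```

Emit:
{"fn": "arm_command", "kwargs": {
  "rows": [
    [[0,0,0],[0,0,0.003]]
  ]
}}

```text
clock: 13.3
position: [458.9, 34.2, 150.9]
ee_rot: [-0.705, 0.709, -0.0, 0.0]
contact_force: [-1.5, 1.5, 5.6]
gripper_width: 13.0
grasp_force: 60.5
```

```bash
python3 s.py
```

```text
[-1.51  1.48  5.63] [0.73  0.784 0.2  ] [458.9   34.18 150.88] yaw -90.29 j6 -0.434
```

Emit:
{"fn": "arm_command", "kwargs": {
  "rows": [
    [[0,0,0],[0,0,0]],
    [[0,0,0],[0,0,0]],
    [[0,0,0],[0,0,0]],
    [[0,0,0],[0,0,0]],
    [[0,0,0],[0,0,0]]
  ],
  "grip": 1
}}

```text
clock: 13.8
position: [458.7, 34.0, 150.4]
ee_rot: [-0.705, 0.709, 0.0, -0.0]
contact_force: [0.7, -0.1, -0.2]
gripper_width: 84.0
grasp_force: 0.0
```

Emit:
{"fn": "arm_command", "kwargs": {
  "rows": [
    [[0,0,0],[0,0,0]],
    [[0,0,-0.04],[0,0,0]],
    [[0,0,-0.12],[0,0,0]],
    [[0,0,-0.26],[0,0,0]],
    [[0,0,-0.4],[0,0,0]]
  ]
}}

```text
clock: 14.3
position: [458.6, 33.9, 252.2]
ee_rot: [-0.706, 0.709, -0.0, -0.0]
contact_force: [0.1, -0.1, -0.7]
gripper_width: 85.6
grasp_force: 0.0
```

Emit:
{"fn": "arm_command", "kwargs": {
  "rows": [
    [[-0.1,0,-0.1],[0,0,0]],
    [[-0.2,0,-0.15],[0,0,0]],
    [[-0.3,0,-0.15],[0,0,0]],
    [[-0.3,0,-0.15],[0,0,0]],
    [[-0.3,0,-0.15],[0,0,0]]
  ]
}}

```text
clock: 14.8
position: [458.9, 109.2, 288.4]
ee_rot: [-0.706, 0.708, -0.0, 0.0]
contact_force: [-0.2, -0.6, 0.8]
gripper_width: 85.8
grasp_force: 0.0
```

```bash
python3 s.py; python3 - <<'E'
from h import *
i=arm.camera_info("wrist"); im,d=arm.get_image("wrist"); P=cloud("wrist",d,i)
sc,ds=arm.get_image("scene")
m=(cv2.inRange(cv2.cvtColor(im,cv2.COLOR_BGR2HSV),(5,150,100),(16,255,255))>0)&(d>0)&(P[...,2]>110)&(P[...,2]<250)
p=P[m]; t=p[p[:,2]>175]; print(len(p),p[:,2].max(),np.median(t,0),cv2.minAreaRect(t[:,:2].astype(np.float32)))
cv2.imwrite("pics/f.png",np.hstack([cv2.resize(im,(440,330)),cv2.resize(sc[170:290,240:360],(330,330))]))
E
```

```text
[-0.15 -0.62  0.76] [0.022 0.014 0.044] [458.92 109.24 288.42] yaw -90.19 j6 -0.583
1307 190.72373384042442 [459.25792523  32.73782133 188.18433572] ((459.4075622558594, 34.02778244018555), (13.872925758361816, 58.57499694824219), 2.143526792526245)
```

View pics/f.png

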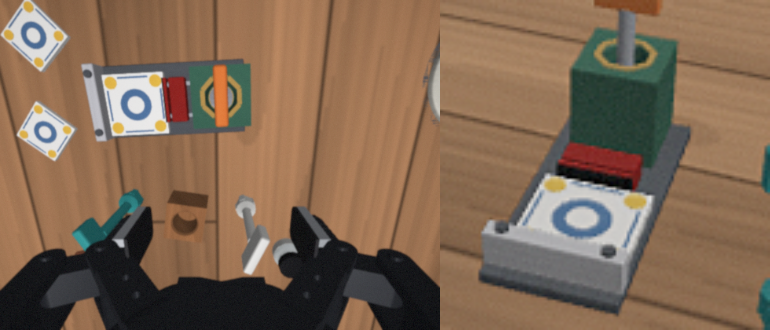

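The key stands seated in the bore: its top is 188 mm up and its centre at (459,34). One check of jaw, tile and fence along the bed follows.

```bash
python3 - <<'E'
from h import *
i=arm.camera_info("wrist"); im,d=arm.get_image("wrist"); P=cloud("wrist",d,i); a=np.radians(2.6)
X=(P[...,0]-459)*np.cos(a)+(P[...,1]-34)*np.sin(a); Y=-(P[...,0]-459)*np.sin(a)+(P[...,1]-34)*np.cos(a); Z=P[...,2]
ok=(d>0)&(abs(Y)<28)&(X>40)&(X<230)
for x in range(60,226,2):
    m=ok&(abs(X-x)<1); 
    if m.any(): print(x,np.median(Z[m]).round(1),np.median(im[m],0).astype(int),end=" | ")
E
```

```text
60 38.4 [ 34  37 140] | 62 38.4 [ 34  37 142] | 64 38.4 [ 35  37 143] | 66 38.6 [ 34  37 143] | 68 38.4 [ 35  37 142] | 70 38.5 [ 35  37 142] | 72 38.6 [ 35  37 142] | 74 38.5 [ 34  37 142] | 76 38.5 [ 34  37 142] | 78 38.6 [ 34  37 142] | 80 38.6 [ 34  37 141] | 82 38.2 [ 31  34 127] | 84 31.2 [ 94  89 124] | 86 30.7 [22 25 91] | 88 38.5 [ 33  36 137] | 90 38.3 [ 36  38 140] | 92 37.7 [ 61  60 101] | 94 37.0 [124 122 125] | 96 25.7 [144 143 143] | 98 24.5 [178 161 154] | 100 25.0 [175 149 131] | 102 24.7 [221 219 219] | 104 24.5 [231 232 233] | 106 24.5 [232 233 233] | 108 24.6 [232 233 233] | 110 24.5 [232 233 233] | 112 24.4 [232 233 233] | 114 24.6 [232 233 233] | 116 24.4 [231 232 233] | 118 24.4 [230 231 232] | 120 24.7 [229 230 230] | 122 24.8 [207 194 184] | 124 24.8 [163 123  93] | 126 24.9 [161 117  84] | 128 24.9 [162 120  88] | 130 25.0 [163 124  94] | 132 25.2 [212 204 198] | 134 24.9 [189 168 155] | 136 25.3 [223 222 221] | 138 25.1 [226 224 224] | 140 25.4 [228 229 230] | 142 25.4 [229 229 229] | 144 25.2 [228 228 228] | 146 25.2 [229 229 229] | 148 25.3 [225 224 223] | 150 25.4 [227 226 225] | 152 25.2 [213 204 199] | 154 25.0 [212 203 198] | 156 25.1 [175 147 128] | 158 24.6 [166 131 109] | 160 24.7 [157 115  83] | 162 24.9 [157 115  82] | 164 24.7 [178 152 136] | 166 24.9 [225 223 222] | 168 24.6 [227 227 227] | 170 24.4 [228 229 230] | 172 24.4 [229 230 230] | 174 24.5 [229 230 231] | 176 24.5 [229 230 231] | 178 24.4 [229 230 231] | 180 24.4 [229 230 231] | 182 24.5 [229 230 230] | 184 24.5 [227 227 228] | 186 24.4 [195 185 178] | 188 24.8 [174 148 133] | 190 24.6 [218 214 213] | 192 24.3 [219 219 220] | 194 36.2 [102  98  99] | 196 46.4 [187 181 181] | 198 46.6 [197 190 191] | 200 46.4 [196 190 191] | 202 46.5 [195 188 189] | 204 46.5 [193 187 187] | 206 46.2 [194 188 188] | 208 46.6 [194 187 188] | 210 46.1 [176 172 177] | 212 45.3 [139 147 163] |
```

```bash
python3 -c "
from bench import arm
print(arm.job_done())"
```

```text
the job is handed in; nothing more can be done
None
```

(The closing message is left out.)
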